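# Latch a pugmill's split barrel shut after cleaning

### The job

The pugmill's barrel has been cleaned and its hinged half is still ajar: swing it shut gently up against the rubber gasket, then lift the thrown-back wire bail over and drop its brass cross-pin into the keeper behind the hook, and then press the red lever all the way down past centre so that the latch holds the barrel tight by itself. Work by feel - the keeper is adjustable and not exactly where it is marked - and force nothing: no more than about 10 N between pin and keeper while you guide it, and under 25 N on the lever and the barrel. Leave the other things on the bench where they are.

Things in the scene. Friction and masses are not known exactly. Their poses are not given: they have to be found in the camera images.
- pugmill: Bench pugmill fixed to the table: ochre frame, grey motor, steel hopper, aluminium barrel 130 mm across with a cone nozzle. Origin on the table under the middle of the barrel's split section (180 mm long). x: across the barrel, away from the robot; y: along it to the nozzle; z up. Barrel axis at x 0, z 125 mm. Hopper: beyond y -130 mm, 277 mm high. Over the top seam, at y 0, is a toggle latch.
- shell (a joint): Hinged half of the barrel, on the robot's side (rad). 0: shut, just touching the black rubber gasket; positive: swung open to -x; negative: gasket squeezed (1 mm at the keeper is 0.0063 rad and takes about 8 N). Hinge line along y at x 0, z 55 mm of the pugmill. Stiff: it stays where it is left; pushing it shut takes 5 to 10 N at the lug, followed round the hinge's arc.
- lug_face (a point): Middle of the upright outer face (to -x; 40 mm wide, 45 mm high) of the aluminium lug on the hinged half, 15 mm below the lug's flat top: the place to push. With the shell at 0 it is at x -57, y 0, z 190 mm of the pugmill. The lug, 40 mm wide in y, carries the keeper on its top; the fixed half has a lug of the same width and height.
- lever (a joint): Latch lever on the fixed half (rad). 0: flat, pointing to +x, on its stop (latched); positive: raised and over towards -x (1.57 upright). Slight friction: it stays where it is left. Once the bail is hooked it stiffens as it draws up the gasket (1 to 16 N at the red grip), passes dead centre between 0.2 and 0.1 rad, and then the gasket pulls it on to its stop.
- lever_pivot (a point): The lever's pivot axis (along y): at x 30, y 0, z 219 mm of the pugmill, 14 mm above the lugs' flat tops.
- lever_grip (a point): Middle of the upper face of the lever's red grip (40 mm long, 28 mm wide): 62 mm from the pivot along the lever, 9 mm off the line through the pivot; the lever ends 80 mm from the pivot. Axes of the lever: x from pivot to end, z out of the upper face (up when latched, facing -x when the lever stands upright). Nothing stands under the grip.
- bail (a joint): Angle of the wire bail on the lever (rad). It swings freely, falling by its weight, about an axis (along y) on the lever 16 mm from the pivot towards the lever's end; 72 mm from there to the cross-pin. Its pitch above the -x direction is about this value minus the lever's. It starts thrown back near its stop at 2.6.
- pin (a point): Centre of the brass cross-pin at the bail's end: along y, 6 mm thick, 52 mm over its round ends, which stand out 6 mm beyond the bail's two legs. A roller, free to turn in the bail. Pinch it end to end (along y): lever and bail follow it. It can be carried anywhere 60 to 86 mm from the lever's pivot at y 0: bring it over in an arc above the pivot.
- keeper_mark (a point): Nominal centre of the hooked pin, marked on the shell: x -34, y 0, z 214 mm of the pugmill with the shell at 0; axes as the pugmill's then. The dark steel keeper (24 mm wide in y) is clamped in slots on the lug and sits, unmeasured, anywhere up to 6 mm nearer to or farther from the lever (along x) than this mark; its height is exact.
- keeper_base (a point): Point on the lug's flat top, 9 mm below the keeper mark. Keeper, seen from the true seat of the pin's centre, in mm: upright post, its face at x +3; hook nose on the post from x 0 to +9, z +4.5 to +8.5; heel from x -8 to -13, top at z +3; floor z -9. The pin goes down between nose and heel (its centre at x -3 to -5), then is drawn to +x under the nose, on to the post.
- wood_rib: Bystander: flat wooden potter's rib, 50 x 100 x 7 mm, on the bench on the robot's side of the machine. Origin at the centre of its underside.
- spanner: Bystander: steel open-ended spanner, 160 mm long, on the bench on the robot's side of the machine. Origin at the centre of its underside.
- die_ring: Bystander: steel die ring, 92 mm across, 14 mm high, on the bench past the nozzle. Origin at the centre of its underside.
- tool_tin: Bystander: white and green tin, 74 mm across, 105 mm high, with modelling tools standing in it, behind the machine. Origin at the centre of its underside.
- brush_crock: Bystander: stoneware crock, about 105 mm across, 115 mm high, with brushes reaching up to about 250 mm, behind the machine. Origin at the centre of its underside.
- oil_bottle: Bystander: yellow bottle with a red cap, 56 mm across, 150 mm high, behind the machine. Origin at the centre of its underside.
- slip_bowl: Bystander: white bowl, 120 mm across, 55 mm high, beyond the nozzle. Origin at the centre of its underside.
- bisque_mug: Bystander: pinkish mug, 80 mm across, 90 mm high, on the robot's side of the nozzle. Origin at the centre of its underside.

How it is judged:
On the way, in this order (a step that is already met when the one before it is completed fails the run):
1. the hinged half is shut against the gasket (value of joint shell below 0.03 rad), for 0.2 s.
2. with the barrel shut, the bail's pin lies down in the keeper, between hook and heel, below the nose (value of joint shell below 0.03 rad and x of pin in the frame of keeper_mark between -0.0125 and 0.0075 m and z of pin in the frame of keeper_mark below 0.002 m), for 0.2 s.
At the end, for the whole second after the job is handed in: The lever lies flat on its stop (within 0.08 rad), the pin sits under the keeper's hook (within 7.5 mm of the mark along x, 8 mm below to 4 mm above it), and the latch holds the shell drawn into the gasket (shell joint below -0.004 rad), with the robot clear (value of joint lever below 0.08 rad and value of joint shell below -0.004 rad and x of pin in the frame of keeper_mark between -0.0075 and 0.0075 m and z of pin in the frame of keeper_mark between -0.008 and 0.004 m); the robot touches nothing.
It fails at once if the fingers force the bail's pin against the keeper or the shell with more than 15 N (contact force between bail and shell above 15 N and contact force between the fingers and bail above 1 N).
It fails at once if the fingers push on the lever with more than 30 N (contact force between the fingers and lever above 30 N and contact force between the fingers and bail below 0.5 N).
It fails at once if the fingers push on the shell with more than 30 N (contact force between the fingers and shell above 30 N).
It fails at once if a loose thing on the bench is moved more than 30 mm (distance of any of wood_rib, spanner, die_ring, tool_tin, brush_crock, oil_bottle, slip_bowl, bisque_mug from where it was at the start of the episode above 0.03 m).
It also fails if it takes over 72 s, if anything falls off the work surface, if the arm or the gripper's body presses on something with over 40 N, if the wrist force passes 120 N, or if a joint passes its speed limit or range.

### The arm

A 6-joint arm with a two-finger parallel gripper is mounted at the origin on the work surface. World frame = base frame: x ahead of the robot, y to its left, z up, the work surface at z = 0. Lengths are in m, angles in rad, forces in N, time in s.
With the tool pointing down it reaches from about 0.275 to 0.725 m from the base axis. Payload 5.6 kg.
Tool frame: the origin (TCP) lies midway between the tips of the shut fingers; the grasp point (between the pads) lies 19 mm behind it; z points along the fingers, y is the line along which they close (so a half turn about z gives the same grasp; the last joint's range is limited). The gripper opens to 85 mm and grips with 20 to 120 N. Pads are 22 mm wide; open, the fingers measure 114 mm over their backs; the gripper's body (76 mm by 85 mm) begins 54 mm behind the grasp point. The pads swing forward as they close: fully open they stand 13 mm farther back than shut.
Start: joints at [-0.932, 0.255, 0.108, 0, -1.424, -0.285], TCP at [0.191, -0.516, 0.231] pointing down, gripper open.
Joint ranges: [-2.95, 2.95], [-1.21, 1.97], [-1.09, 1.5], [-2.87, 1.71], [-2.94, -0.07], [-3.05, 3.05]. Speed limits (rad/s): [2.57, 2.57, 3.14, 3.14, 3.14, 3.14].

### API

Orientations are given as a unit quaternion [x, y, z, w].
In Python, from rig import ctrl gives the robot as it stands.
- The arm moves only by the tool jog_arm, never from a script. Its argument "commands" is one flat list of numbers, 7 for each row, row after row: the shift along the tool's x, y, z in mm, then the turn, a rotation vector about the tool's x, y, z in degrees, then the finger opening in mm, from 0 to 85.4. A call has 1 to 20 rows; each row is the pose to reach, as a shift and turn from the pose commanded when the call began, along the tool's axes at that moment; what a row does not reach only later rows make up. A row lasts 1/8 s, in which the tool goes at most 62.5 mm and 10.7 degrees, less where a joint would pass 70% of its speed; a pose out of reach is approached as far as the arm can. A call with a gripper value outside its range is refused whole. The fingers move at their own pace and stop on an object; "grip_force" is the grip in N (left out, the last holds). Time passes only in rows, so rows that repeat a pose let the fingers close. It gives the time, the measured TCP pose, the force, the opening and the grip force at its end, in the units of the state.
- ctrl.read_state(): the state, without advancing time (a new reading comes with each control period).
- ctrl.camera(name): name is "scene" or "top" or "wrist"; returns the picture (400x640x3 uint8, red, green, blue); there is no depth.
- ctrl.camera_params(name): a dict with "intrinsics" (3x3 intrinsics, pixels), "D" ([k1, k2, p1, p2, k3] as OpenCV has them; the pictures are not rectified), "xyz" and "orientation" of the camera in the world. Camera axes: x right, y up, looking along -z (the intrinsics and any distortion apply to the point x, -y, -z); pixel columns grow to the right and rows downward; lengths in m; the calibration is good to about 2 mm. A picture is of the moment at which its call begins: read the wrist's pose just before it. camera_params takes no time and is no camera call; for the wrist camera it gives the pose at the moment of the call.
- ctrl.hand_in(): hands the job in; it is judged then, once.
The state is a dict: "t": time; "qpos": joint angles; "qvel": joint speeds; "joint_torque": joint torques, N m; "position": TCP position; "ee_rot": TCP orientation; "ft_force": force on the tool from outside, world axes, zero at the start; "wrist_torque": the same for the moment, N m; "grip_width": finger opening in m; "finger_force": force on a finger pad.
Only numpy, scipy, OpenCV 4.12 (cv2) and the standard library are available. Lean on these libraries where they do the work, as an engineer would, in place of code of your own. Each camera call takes 0.05 s, during which the arm holds its last target. There are 200 camera calls.

## Working session

There is one attempt and no reset: what is moved stays moved. The work goes in short steps, Python scripts to look and compute and a tool call to move; the robot and the scene stay as the last step left them, time stands still between calls to the robot, and variables do not carry over. Pictures are saved under pics/ and viewed, at most 10 in all, crops included, and the job is handed in when it is done.

Besides the shell and the picture viewer there is one more tool, called as name(argument=value, ...), one argument or row to a line, values as JSON. jog_arm: Moves the arm, as the interface text tells. Its arguments: {"type":"object","properties":{"commands":{"type":"array","items":{"type":"number"}},"grip_force":{"type":"number"}},"required":["commands"]}

```bash
mkdir -p pics; cat > h.py <<'E'
import numpy as np, cv2
from rig import ctrl
from scipy.spatial.transform import Rotation as R
def cam(n):
    p=ctrl.camera_params(n)
    return np.array(p["intrinsics"]),np.array(p["D"]),np.array(p["xyz"]),R.from_quat(p["orientation"]).as_matrix() if len(np.ravel(p["orientation"]))==4 else np.array(p["orientation"])
def ray(c,uv):
    K,D,o,M=c
    n=cv2.undistortPoints(np.array(uv,float).reshape(-1,1,2),K,D).reshape(-1,2)
    d=np.c_[n[:,0],-n[:,1],-np.ones(len(n))]@M.T
    return o,d/np.linalg.norm(d,axis=1)[:,None]
def plane(c,uv,z):
    o,d=ray(c,uv); return o+d*((z-o[2])/d[:,2])[:,None]
def proj(c,P):
    K,D,o,M=c
    q=(np.atleast_2d(P)-o)@M; q=q*[1,-1,-1]
    return cv2.projectPoints(q,np.zeros(3),np.zeros(3),K,D)[0].reshape(-1,2)
def tri(rs):
    A=0;b=0
    for o,d in rs:
        d=d[0];m=np.eye(3)-np.outer(d,d);A=A+m;b=b+m@o
    return np.linalg.solve(A,b)
def snap(n,f):
    im=ctrl.camera(n); cv2.imwrite(f,im[:,:,::-1]); return im
E
python3 - <<'E'
from h import *
s=ctrl.read_state(); print({k:np.round(v,3) for k,v in s.items()})
a=snap("scene","pics/s0.png");b=snap("top","pics/t0.png");
for n in("scene","top","wrist"): print(n,[np.round(x,3).tolist() for x in cam(n)])
E
```

```text
{'t': np.float64(0.0), 'qpos': array([-0.932,  0.256,  0.107, -0.   , -1.424, -0.285]), 'qvel': array([ 0.   , -0.001,  0.001, -0.001,  0.   , -0.001]), 'joint_torque': array([-0.0000e+00, -3.8663e+01,  2.3794e+01,  5.3650e+00, -6.0000e-03,
       -0.0000e+00]), 'position': array([ 0.19 , -0.515,  0.23 ]), 'ee_rot': array([-0.176,  0.984,  0.001, -0.   ]), 'ft_force': array([-0.133,  0.585, -0.046]), 'wrist_torque': array([-0.015, -0.016, -0.032]), 'finger_force': np.float64(0.0), 'grip_width': np.float64(0.085)}
scene [[[383.339, 0.0, 317.468], [0.0, 383.339, 200.154], [0.0, 0.0, 1.0]], [0.011, 0.0, 0.0, 0.0, 0.0], [1.021, -0.248, 0.773], [[0.651, -0.552, 0.521], [0.759, 0.469, -0.451], [0.004, 0.689, 0.724]]]
top [[[370.682, 0.0, 316.509], [0.0, 370.682, 189.079], [0.0, 0.0, 1.0]], [-0.057, 0.0, 0.0, 0.0, 0.0], [0.409, 0.101, 1.045], [[0.022, 0.981, -0.194], [-1.0, 0.023, 0.002], [0.007, 0.194, 0.981]]]
wrist [[[293.964, 0.0, 319.655], [0.0, 293.964, 201.164], [0.0, 0.0, 1.0]], [-0.004, 0.0, 0.0, 0.0, 0.0], [0.115, -0.543, 0.374], [[-0.345, -0.892, -0.292], [0.939, -0.327, -0.109], [0.001, -0.312, 0.95]]]
```

View pics/s0.png

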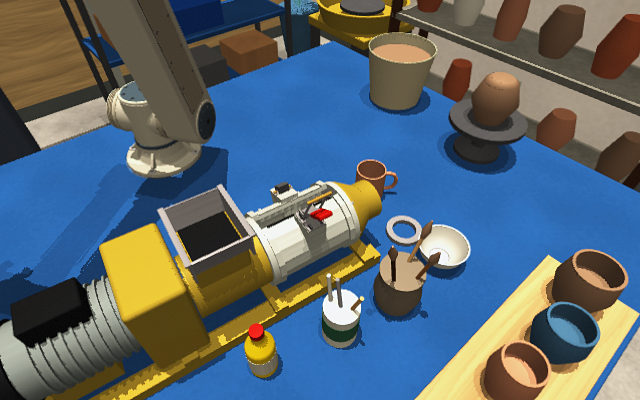

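View pics/t0.png

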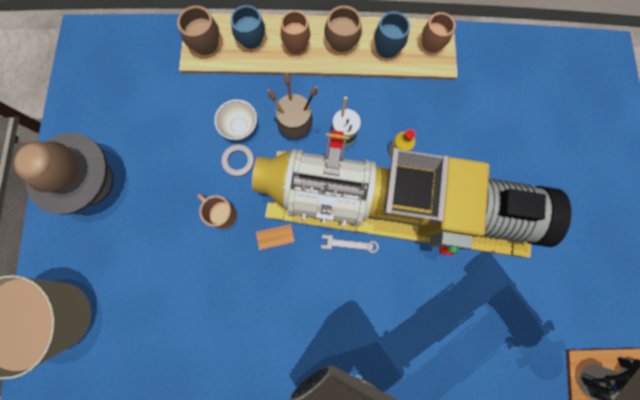

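The scene view shows the latch at about (310,205), and the top view shows it at about (335,170). The nozzle points to +y and the hinged half is on the robot's side. I'll enlarge both.

```bash
python3 - <<'E'
from h import *
a=cv2.imread("pics/s0.png")[170:270,235:385];b=cv2.imread("pics/t0.png")[115:245,240:400]
z=lambda i,w,h:cv2.resize(i,(w,h),interpolation=cv2.INTER_CUBIC)
A=z(a,400,267);B=z(b,400,325)
o=np.zeros((600,800,3),np.uint8)
o=np.vstack([z(a[:, :],450,300),z(b,450,300)])
o=np.hstack([z(a,400,270),z(b,400,270)])
cv2.imwrite("pics/c0.png",np.vstack([z(a[10:80],640,300),z(b[10:110],640,300)]))
c=cam("top")
print(plane(c,[[336,139],[285,190],[370,190],[254,172]],0.22),plane(c,[[268,207],[530,249]],0))
E
```

```text
[[ 0.6919532   0.05587641  0.22      ]
 [ 0.5680223   0.17007423  0.22      ]
 [ 0.57250354 -0.0227822   0.22      ]
 [ 0.60833301  0.24270492  0.22      ]] [[ 0.56008329  0.23507906  0.        ]
 [ 0.45518926 -0.51468516  0.        ]]
```

View pics/c0.png

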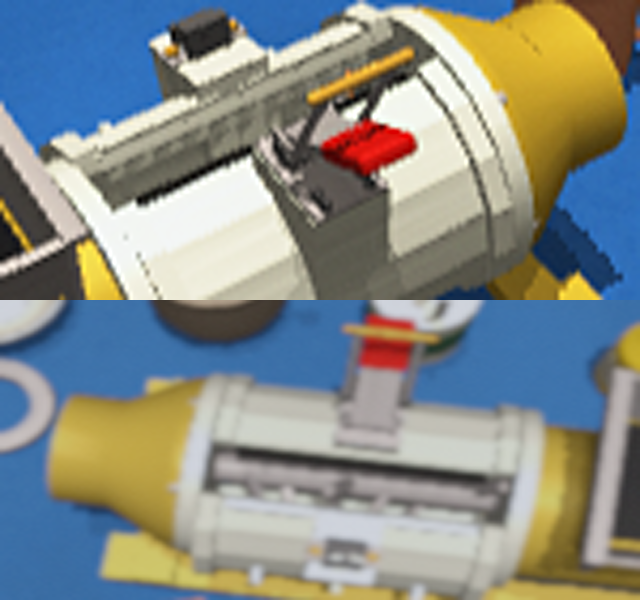

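The lever leans to +x with the bail thrown back over it, and the pugmill's yaw is about -8°. Next I'll raise the arm and bring the wrist camera over the latch, aligned with the machine.

jog_arm(
  commands=[0,0,-60,0,0,0,85,0,0,-120,0,0,0,85,0,0,-150,0,0,5,85,-50,45,-150,0,0,12,85,-95,86,-150,0,0,20,85,-140,127,-150,0,0,28,85,-185,168,-150,0,0,28,85,-230,209,-150,0,0,28,85,-275,250,-150,0,0,28,85,-320,291,-150,0,0,28,85,-365,332,-150,0,0,28,85,-410,372,-150,0,0,28,85,-455,413,-150,0,0,28,85,-497,451,-150,0,0,28,85,-497,451,-150,0,0,28,85,-497,451,-150,0,0,28,85],
)

```text
t: 2.1
position: [0.5004, 0.0793, 0.381]
ee_rot: [0.067, 0.998, -0.0, -0.0]
ft_force: [0.1, -0.5, 1.3]
grip_width: 0.0854
finger_force: 0.0
```

```bash
python3 - <<'E'
from h import *
import pickle
c=cam("wrist");im=snap("wrist","pics/w1.png");pickle.dump(c,open("w1.pkl","wb"))
s=ctrl.read_state();print(s["t"],s["position"],s["ee_rot"],c[2])
E
```

```text
2.15 [0.50033511 0.07872356 0.38147579] [ 6.76212348e-02  9.97711048e-01 -1.38136098e-04  1.17850122e-04] [0.42041775 0.09049439 0.52466272]
```

View pics/w1.png

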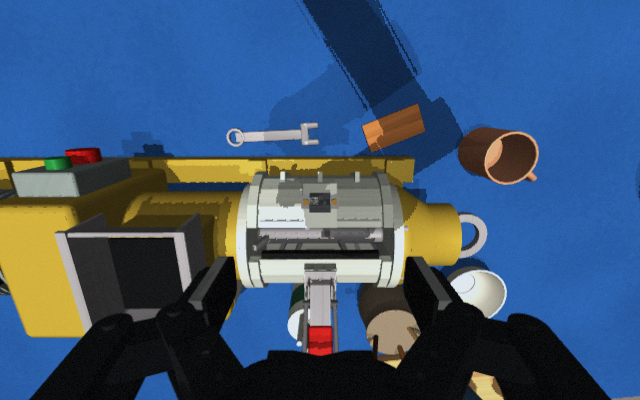

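Wrist view: it is well aligned. The lug and keeper are at about (320,202), the lever runs down to the red grip at (319,340), and the pin is hidden. I'll take a second view 110 mm further over and 40 mm sideways.

jog_arm(
  commands=[-50,-20,-10,0,0,0,85,-110,-40,-20,0,0,0,85,-110,-40,-20,0,0,0,85,-110,-40,-20,0,0,0,85],
)

```text
t: 2.65
position: [0.604, 0.0236, 0.4014]
ee_rot: [0.068, 0.998, -0.0, 0.0]
ft_force: [-0.3, -0.1, 0.4]
grip_width: 0.085
finger_force: 0.0
```

```bash
python3 - <<'E'
from h import *
import pickle
c=cam("wrist");im=snap("wrist","pics/w2.png");pickle.dump(c,open("w2.pkl","wb"))
a=cv2.imread("pics/w1.png")[160:280,230:410]; b=cv2.imread("pics/w2.png")[100:340,200:440]
cv2.imwrite("pics/c1.png",np.hstack([cv2.resize(a,(400,267),interpolation=cv2.INTER_CUBIC),np.zeros((267,0,3),np.uint8)]))
A=cv2.resize(a,None,fx=2.2,fy=2.2,interpolation=cv2.INTER_CUBIC); B=cv2.resize(b,None,fx=1.65,fy=1.65,interpolation=cv2.INTER_CUBIC)
h=max(A.shape[0],B.shape[0]);P=lambda i:np.vstack([i,np.zeros((h-i.shape[0],i.shape[1],3),np.uint8)])
cv2.imwrite("pics/c1.png",np.hstack([P(A),P(B)])[:600,:800]);print(A.shape,B.shape)
E
```

```text
(264, 396, 3) (396, 396, 3)
```

View pics/c1.png

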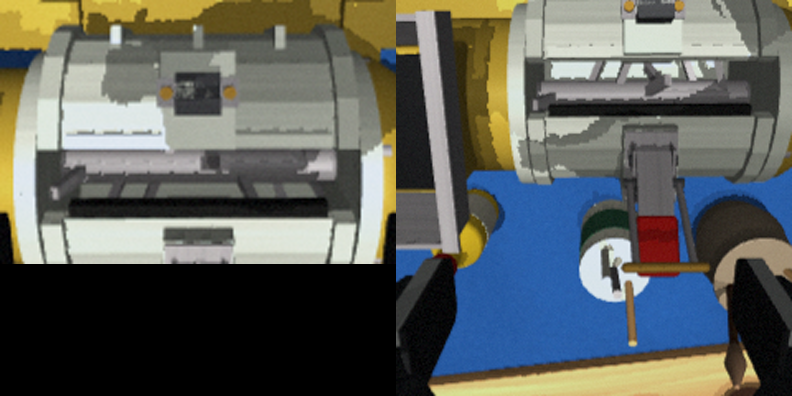

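The w2 crop shows the pin at about px (337–389, 262), the red grip at about (360,250), and the dark keeper with orange clamp screws on the shell lug. I'll triangulate these from all the views.

```bash
cat > m.py <<'E'
from h import *
import pickle
C={"s":cam("scene"),"t":cam("top"),"w1":pickle.load(open("w1.pkl","rb")),"w2":pickle.load(open("w2.pkl","rb"))}
I={"s":"s0","t":"t0","w1":"w1","w2":"w2"}
I={k:cv2.cvtColor(cv2.imread(f"pics/{v}.png"),cv2.COLOR_BGR2HSV) for k,v in I.items()}
def mask(k,lo,hi,box):
    m=cv2.inRange(I[k],lo,hi);r=np.zeros_like(m);x0,y0,x1,y1=box;r[y0:y1,x0:x1]=m[y0:y1,x0:x1];return r
E
python3 - <<'E'
from m import *
pb={"s":(300,185,340,210),"t":(322,128,353,143),"w2":(330,255,396,270)}
ends={}
for k,b in pb.items():
    m=mask(k,(8,120,90),(25,255,255),b); n,l,st,_=cv2.connectedComponentsWithStats(m); i=1+st[1:,4].argmax()
    p=np.argwhere(l==i)[:,::-1].astype(float); c=p.mean(0); v=np.linalg.svd(p-c,full_matrices=False)[2][0]; t=(p-c)@v
    e=np.array([c+v*t.min(),c+v*t.max()]); e=e[e[:,0].argsort()]
    if k=="t": e=e[::-1]
    ends[k]=e; print(k,st[i],e.round(1).tolist())
for ks in (("s","t","w2"),("s","w2"),("t","w2"),("s","t")):
    print(ks,[tri([ray(C[k],[ends[k][j]]) for k in ks]).round(4).tolist() for j in(0,1)])
for k,b in {"s":(300,195,345,225),"t":(322,120,353,160),"w1":(290,310,350,360),"w2":(330,200,390,290)}.items():
    m=mask(k,(0,150,60),(6,255,255),b)|mask(k,(174,150,60),(180,255,255),b)
    cs=max(cv2.findContours(m,cv2.RETR_EXTERNAL,cv2.CHAIN_APPROX_SIMPLE)[0],key=cv2.contourArea)
    print(k,cv2.boundingRect(cs),cv2.approxPolyDP(cs,2,True).reshape(-1,2).tolist())
# keeper screws in w1,w2
for k,b in {"w1":(290,190,350,215),"w2":(330,95,390,112)}.items():
    m=mask(k,(8,120,90),(25,255,255),b); n,l,st,ce=cv2.connectedComponentsWithStats(m); print(k,st.tolist(),ce.round(1).tolist())
E
```

```text
s [307 191  25  14  94] [[307.0, 203.1], [331.2, 191.4]]
t [328 133  22   7  77] [[349.0, 138.0], [328.2, 134.2]]
w2 [337 260  53   6 224] [[337.0, 262.7], [389.0, 261.7]]
('s', 't', 'w2') [[0.6694, 0.0318, 0.2943], [0.6758, 0.0795, 0.296]]
('s', 'w2') [[0.6695, 0.0315, 0.2945], [0.6754, 0.0815, 0.2946]]
('t', 'w2') [[0.6695, 0.0319, 0.2942], [0.6728, 0.0785, 0.3014]]
('s', 't') [[0.6693, 0.032, 0.294], [0.6768, 0.0782, 0.2974]]
s (310, 208, 22, 13) [[310, 214], [321, 220], [331, 215], [331, 212], [320, 208]]
t (330, 138, 13, 10) [[331, 138], [331, 146], [341, 146], [342, 139]]
w1 (308, 326, 25, 30) [[309, 326], [308, 353], [331, 353], [331, 327]]
w2 (346, 231, 26, 28) [[347, 231], [348, 258], [371, 258], [369, 232]]
w1 [[0, 0, 640, 400, 255954], [332, 199, 5, 6, 24], [303, 200, 5, 5, 22]] [[319.5, 199.5], [334.0, 201.7], [305.1, 201.9]]
w2 [[0, 0, 640, 400, 255940], [338, 101, 6, 6, 31], [369, 100, 6, 7, 29]] [[319.5, 199.5], [340.7, 103.3], [371.1, 102.9]]
```

```bash
python3 - <<'E'
from h import *
a=cv2.imread("pics/w1.png")[180:276,270:370]; b=cv2.imread("pics/w2.png")[94:190,310:410]
f=lambda i:cv2.resize(i,None,fx=4,fy=4,interpolation=cv2.INTER_CUBIC)
cv2.imwrite("pics/c2.png",np.hstack([f(a),f(b)]))
E
```

```text
(no output)
```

View pics/c2.png

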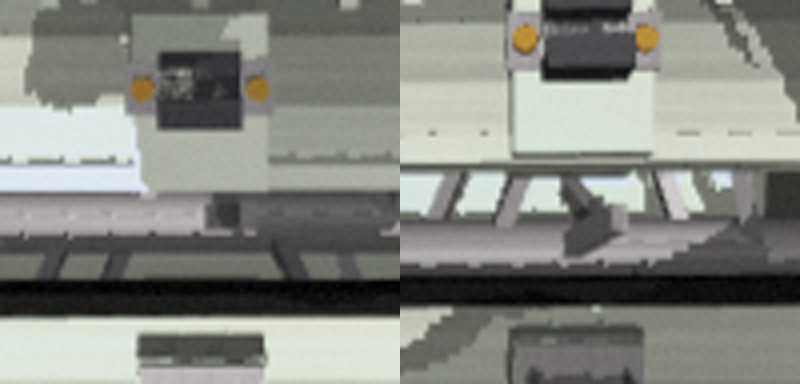

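```bash
python3 - <<'E'
from m import *
w1=lambda X,Y:[[270+X/4,180+Y/4]]; w2=lambda X,Y:[[310+(X-400)/4,94+Y/4]]
def T(n,a,b):
    ra,rb=ray(C["w1"],a),ray(C["w2"],b);P=tri([ra,rb]);print(n,P.round(4).tolist(),"err px",np.abs(proj(C["w1"],P)-a).max().round(1));return P
T("screwL",w1(142,88),w2(525,38));T("screwR",w1(258,88),w2(647,37))
T("lugL",w1(143,192),w2(513,153));T("lugR",w1(268,191),w2(652,154))
T("fixL",w1(137,335),w2(511,326));T("fixR",w1(264,334),w2(643,326))
T("gaskL near",w1(0,283),w2(400,275));T("keepL+x",w1(158,129),w2(543,76));T("keepR+x",w1(240,129),w2(630,79))
a=T("gripL",[[309,326]],[[347,231]]);b=T("gripR",[[331.5,326.5]],[[369.5,231.5]])
ex=np.array([np.cos(.135),-np.sin(.135),0])
# rail direction from w1 near edge on ground
m=cv2.inRange(I["w1"],(18,100,80),(35,255,255)); pts=[]
for u in range(130,410,6):
    col=np.flatnonzero(m[140:190,u]); 
    if len(col): pts.append([u,140+col[0]])
P=plane(C["w1"],pts,0.02);f=np.polyfit(P[:,1],P[:,0],1);print("rail yaw",np.degrees(np.arctan(-f[0])),np.std(P[:,0]-np.polyval(f,P[:,1])))
E
```

```text
screwL [0.526, 0.059, 0.1957] err px 0.1
screwR [0.5304, 0.093, 0.1964] err px 0.2
lugL [0.5575, 0.0532, 0.1973] err px 1.1
lugR [0.5627, 0.0918, 0.1977] err px 0.1
fixL [0.6082, 0.0451, 0.1941] err px 0.3
fixR [0.6141, 0.0851, 0.1928] err px 0.3
gaskL near [0.5847, 0.0102, 0.1984] err px 3.7
keepL+x [0.5366, 0.0624, 0.2031] err px 0.0
keepR+x [0.5407, 0.0863, 0.2012] err px 0.3
gripL [0.6583, 0.0459, 0.2485] err px 0.5
gripR [0.6631, 0.0709, 0.2474] err px 0.1
rail yaw -7.618732271755256 0.0012211879543848935
```

The measurements fit the text:

- **Yaw:** about -7.7°, which the tool already has.
- **Origin:** about (0.5996, 0.0667).
- **Lever:** about 0.53 rad.
- **Pin:** 73 mm from its axis, against 72 given.
- **Shell:** about 0.2 rad open.

I'll close the fingers and come down in front of the lug face.

jog_arm(
  commands=[50,15,0,0,0,0,0,100,30,0,0,0,0,0,130,42,30,0,0,0,0,130,42,90,0,0,0,0,130,42,150,0,0,0,0,130,42,200,0,0,0,0,130,42,225,0,0,0,0,130,42,225,0,0,0,0,130,42,225,0,0,0,0],
  grip_force=20,
)

```text
t: 3.82
position: [0.4815, 0.0842, 0.1788]
ee_rot: [0.067, 0.998, 0.001, 0.002]
ft_force: [-0.3, -0.4, 1.4]
grip_width: -0.0002
finger_force: 0.0
```

```bash
cat > p.py <<'E'
from h import *
yaw=np.radians(-7.7);ex=np.array([np.cos(yaw),np.sin(yaw),0]);ey=np.array([-np.sin(yaw),np.cos(yaw),0]);O=np.array([.5996,.0667,0])
topug=lambda P:np.round(1000*(np.atleast_2d(P)-O)@np.c_[ex,ey,[0,0,1]],1)
toW=lambda p:O+np.atleast_2d(p)/1000@np.c_[ex,ey,[0,0,1]].T
def st():
    s=ctrl.read_state();f=s["ft_force"];print("t",round(s["t"],2),"pug",topug(s["position"])[0],"F pug",np.round([f@ex,f@ey,f[2]],1),"w",round(1000*s["grip_width"],1),"ff",round(float(s["finger_force"]),1));return s
E
python3 -c "
from p import *
st()"
```

```text
t 3.83 pug [-119.4    1.5  178.8] F pug [-0.2 -0.5  1.4] w -0.2 ff 0.0
```

jog_arm(
  commands=[-10,0,5,0,0,0,0,-17,0,8,0,0,0,0,-20,0,8,0,0,0,0,-23,0,8,0,0,0,0,-26,0,8,0,0,0,0,-29,0,7,0,0,0,0,-32,0,5,0,0,0,0],
)

```text
t: 4.7
position: [0.5101, 0.0795, 0.1715]
ee_rot: [0.067, 0.998, -0.0, -0.003]
ft_force: [-13.2, 2.4, 10.4]
grip_width: -0.0
finger_force: 6.8
```

```bash
python3 -c "
from p import *
st()"
```

```text
t 4.7 pug [-90.5   0.7 171.5] F pug [-13.4   0.6  10.4] w -0.0 ff 6.8
```

jog_arm(
  commands=[-1,0,-3,0,0,0,0,-3,0,-5,0,0,0,0,-5,0,-6,0,0,0,0,-7,0,-7,0,0,0,0,-9,0,-8,0,0,0,0],
)

```text
t: 5.32
position: [0.5195, 0.0783, 0.1775]
ee_rot: [0.068, 0.998, -0.0, -0.003]
ft_force: [-6.6, 2.3, -1.3]
grip_width: 0.0001
finger_force: 3.1
```

```bash
python3 -c "
from p import *
st()"
```

```text
t 5.33 pug [-80.9   0.8 177.5] F pug [-6.9  1.4 -1.3] w 0.1 ff 3.1
```

jog_arm(
  commands=[-2,0,-1,0,0,0,0,-4,0,-2,0,0,0,0,-6,0,-3,0,0,0,0,-8,0,-4,0,0,0,0],
)

```text
t: 5.82
position: [0.5276, 0.0773, 0.1814]
ee_rot: [0.068, 0.998, -0.0, -0.003]
ft_force: [-5.5, 1.0, -2.2]
grip_width: -0.0001
finger_force: 2.6
```

```bash
python3 -c "
from p import *
st()"
```

```text
t 5.83 pug [-72.8   0.8 181.4] F pug [-5.6  0.2 -2.2] w -0.1 ff 2.6
```

jog_arm(
  commands=[-1,0,-0.5,0,0,0,0,-2,0,-1,0,0,0,0,-3,0,-1.5,0,0,0,0],
)

```text
t: 6.2
position: [0.532, 0.0768, 0.1842]
ee_rot: [0.068, 0.998, -0.0, -0.001]
ft_force: [-4.6, -0.5, -2.6]
grip_width: -0.0003
finger_force: 2.3
```

```bash
python3 -c "
from p import *
st()"
```

```text
t 6.2 pug [-68.3   1.  184.2] F pug [-4.5 -1.1 -2.6] w -0.3 ff 2.3
```

jog_arm(
  commands=[-1,0,-0.5,0,0,0,0,-2,0,-1,0,0,0,0,-2,0,-1,0,0,0,0],
)

```text
t: 6.58
position: [0.5342, 0.0766, 0.1857]
ee_rot: [0.067, 0.998, -0.0, -0.0]
ft_force: [-5.0, 0.0, -3.3]
grip_width: -0.0002
finger_force: 2.6
```

```bash
python3 -c "
from p import *
st()"
```

```text
t 6.58 pug [-66.1   1.1 185.7] F pug [-4.9 -0.6 -3.3] w -0.2 ff 2.6
```

jog_arm(
  commands=[-1,0,-0.5,0,0,0,0,-2,0,-1,0,0,0,0,-2,0,-1,0,0,0,0],
)

```text
t: 6.95
position: [0.5346, 0.0766, 0.1859]
ee_rot: [0.067, 0.998, -0.0, -0.002]
ft_force: [-9.3, 1.2, -4.1]
grip_width: 0.0001
finger_force: 4.7
```

```bash
python3 -c "
from p import *
st()"
```

```text
t 6.95 pug [-65.7   1.1 185.9] F pug [-9.4 -0.1 -4.1] w 0.1 ff 4.7
```

jog_arm(
  commands=[-1,0,-0.5,0,0,0,0,-1,0,-0.5,0,0,0,0,-1,0,-0.5,0,0,0,0],
)

```text
t: 7.32
position: [0.5348, 0.0766, 0.186]
ee_rot: [0.067, 0.998, -0.0, -0.003]
ft_force: [-11.2, 1.9, -3.6]
grip_width: 0.0002
finger_force: 5.7
```

```bash
python3 -c "
from p import *
st()"
```

```text
t 7.33 pug [-65.5   1.1 186. ] F pug [-11.4   0.3  -3.6] w 0.2 ff 5.7
```

The gasket is met: force is up and motion has stopped. I'll back off, open, and measure the keeper from two wrist positions.

jog_arm(
  commands=[5,0,0,0,0,0,0,20,0,0,0,0,0,0,45,0,-40,0,0,0,85,45,0,-90,0,0,0,85,45,0,-114,0,0,0,85,45,0,-114,0,0,0,85,45,0,-114,0,0,0,85,45,0,-114,0,0,0,85],
)

```text
t: 8.32
position: [0.4926, 0.0823, 0.3005]
ee_rot: [0.067, 0.998, -0.0, -0.0]
ft_force: [0.4, -0.1, 0.1]
grip_width: 0.0851
finger_force: 0.0
```

```bash
python3 - <<'E'
from p import *
import pickle
c=cam("wrist");snap("wrist","pics/w3.png");pickle.dump(c,open("w3.pkl","wb"));st()
E
```

```text
t 8.38 pug [-108.1    1.1  300.5] F pug [-0.2  0.3  0.2] w 84.8 ff 0.0
```

jog_arm(
  commands=[-45,0,-20,0,0,0,85,-90,0,-40,0,0,0,85,-90,0,-40,0,0,0,85,-90,0,-40,0,0,0,85],
)

```text
t: 8.88
position: [0.582, 0.0702, 0.3402]
ee_rot: [0.068, 0.998, -0.0, -0.001]
ft_force: [-0.2, -0.5, 0.2]
grip_width: 0.0852
finger_force: 0.0
```

```bash
python3 - <<'E'
from p import *
import pickle
c=cam("wrist");snap("wrist","pics/w4.png");pickle.dump(c,open("w4.pkl","wb"));st()
a=cv2.imread("pics/w3.png");b=cv2.imread("pics/w4.png")
c3=pickle.load(open("w3.pkl","rb"))
u=proj(c3,toW([-34,0,214]))[0];v=proj(c,toW([-34,0,214]))[0];print(u,v)
f=lambda i,q:cv2.resize(i[int(q[1])-40:int(q[1])+40,int(q[0])-40:int(q[0])+40],(400,400),interpolation=cv2.INTER_CUBIC)
cv2.imwrite("pics/c3.png",np.hstack([f(a,u),f(b,v)]))
E
```

```text
t 8.93 pug [-18.3   1.1 340.8] F pug [-1.4 -0.7  0.4] w 85.1 ff 0.0
[318.49485512 284.45725338] [318.36853726 177.36747215]
```

View pics/c3.png

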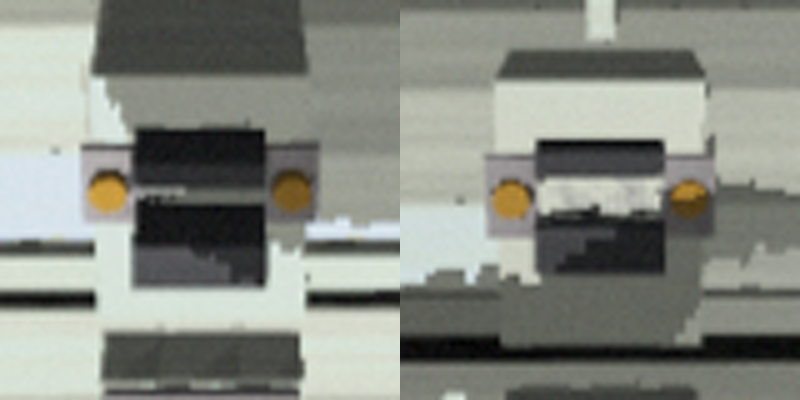

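The keeper shows clearly, with the heel (crop rows 128–187 and 140–178), the floor slot and the nose. Triangulating.

```bash
python3 - <<'E'
from p import *
import pickle
c3=pickle.load(open("w3.pkl","rb"));c4=pickle.load(open("w4.pkl","rb"))
def T(n,x3,y3,x4,y4):
    a=[[278+x3/5,244+y3/5]];b=[[278+(x4-400)/5,137+y4/5]]
    print(n,topug(tri([ray(c3,a),ray(c4,b)]))[0])
T("lugtop -x L",95,73,497,78);T("lugtop -x R",306,73,704,78)
T("heel +x top",200,187,600,178)
T("keeper +x top",200,287,600,272)
T("heel -x base",200,128,600,140)
T("screw L",108,192,512,200);T("screw R",293,192,690,200)
for n,x3,y3,x4,y4,z in (("lug-x",200,73,600,78,205),("heel+x",200,187,600,178,217),("keeper+x",200,287,600,272,222.5)):
    print(n,topug(plane(c3,[[278+x3/5,244+y3/5]],z/1000))[0],topug(plane(c4,[[278+(x4-400)/5,137+y4/5]],z/1000))[0])
# pin again in w4 / top
m=cv2.inRange(cv2.cvtColor(cv2.imread("pics/w4.png"),cv2.COLOR_BGR2HSV),(8,120,90),(25,255,255));n,l,s,ce=cv2.connectedComponentsWithStats(m)
for i in range(1,n):
    if s[i,4]>40: print(s[i].tolist(),ce[i].round(1))
E
```

```text
lugtop -x L [-56.1 -19.6 206.3]
lugtop -x R [-56.   19.1 206.2]
heel +x top [-39.3  -0.4 217.1]
keeper +x top [-23.1  -0.4 223.7]
heel -x base [-44.1  -0.4 205.2]
screw L [-33.4 -17.3 209.8]
screw R [-33.3  16.8 209.7]
lug-x [-55.4  -0.4 205. ] [-55.9  -0.3 205. ]
heel+x [-39.2  -0.4 217. ] [-39.2  -0.3 217. ]
keeper+x [-22.2  -0.4 222.5] [-22.7  -0.3 222.5]
[419, 45, 20, 35, 304] [429.1  61.2]
[521, 68, 45, 17, 57] [543.4  72.4]
[514, 87, 14, 38, 126] [521.3 106. ]
[258, 108, 135, 25, 2799] [325.9 119.7]
[395, 109, 32, 27, 626] [411.6 118.9]
[137, 110, 102, 27, 2099] [187.7 122.2]
[240, 117, 17, 12, 122] [249.8 123.2]
[558, 118, 11, 12, 69] [563.6 124. ]
[0, 128, 10, 19, 123] [  3.2 138.5]
[90, 139, 23, 11, 116] [100.5 144.5]
[116, 139, 44, 7, 191] [135.2 141.7]
[167, 139, 38, 7, 190] [185.3 141.7]
[193, 139, 31, 101, 1908] [206.9 189.1]
[410, 144, 78, 101, 4566] [448.9 192.4]
[53, 166, 75, 6, 441] [ 90.6 168.5]
[0, 236, 24, 66, 808] [  7.6 278.5]
[188, 261, 20, 25, 212] [195.  269.6]
[286, 330, 64, 26, 496] [317.  336.1]
[385, 343, 28, 6, 48] [398.1 345.2]
[355, 347, 23, 4, 51] [366.6 348.8]
[388, 361, 12, 6, 42] [394.1 363.7]
[162, 386, 15, 12, 109] [169.2 391.5]
```

Keeper seat is at x ≈ -31.4 in my frame (mark ≈ -33, so about 1.5 mm nearer the lever), and slot centre is x ≈ -35.4. The pin is at (73.6, -0.3, 294.5). I'll go and pinch it.

jog_arm(
  commands=[-45,-1,0,0,0,0,85,-80,-1.5,0,0,0,0,85,-92,-1.5,15,0,0,0,85,-92,-1.5,45,0,0,0,85,-92,-1.5,66,0,0,0,85,-92,-1.5,66,0,0,0,85,-92,-1.5,66,0,0,0,85],
)

```text
t: 9.8
position: [0.6728, 0.0565, 0.2769]
ee_rot: [0.067, 0.998, 0.0, 0.001]
ft_force: [-0.4, 0.3, 1.1]
grip_width: 0.0852
finger_force: 0.0
```

```bash
python3 - <<'E'
from p import *
s=st(); snap("scene","pics/s1.png")
c=cam("scene");P=proj(c,toW([[73.6,-26,294.5],[73.6,26,294.5]]));print(P.round(1).tolist())
a=cv2.imread("pics/s1.png")[130:250,240:400];cv2.imwrite("pics/c4.png",cv2.resize(a,None,fx=5,fy=5,interpolation=cv2.INTER_CUBIC))
E
```

```text
t 9.8 pug [ 73.9  -0.3 276.9] F pug [-0.5  0.2  1.1] w 85.2 ff 0.0
[[306.7, 203.0], [331.8, 191.4]]
```

View pics/c4.png

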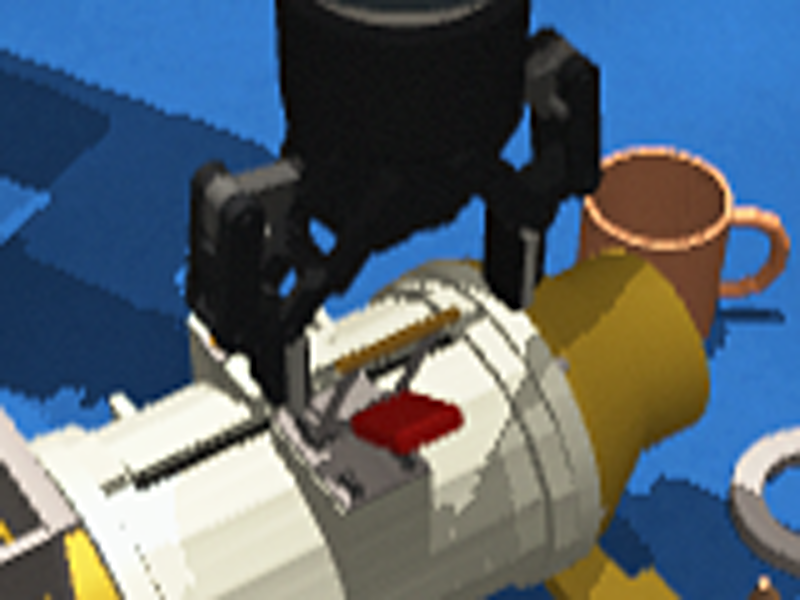

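The pin at crop (340–460, 310–365) lies between the open fingers. Lowering 3 mm and closing.

jog_arm(
  commands=[0,0,3,0,0,0,85,0,0,3,0,0,0,45,0,0,3,0,0,0,45,0,0,3,0,0,0,45,0,0,3,0,0,0,45,0,0,3,0,0,0,45],
  grip_force=30,
)

```text
t: 10.6
position: [0.6732, 0.0563, 0.2726]
ee_rot: [0.067, 0.998, -0.0, 0.0]
ft_force: [-0.3, -0.5, 1.3]
grip_width: 0.0486
finger_force: 30.7
```

```bash
python3 -c "
from p import *
st()"
```

```text
t 10.6 pug [ 74.4  -0.5 272.6] F pug [-0.2 -0.5  1.3] w 48.6 ff 30.7
```

jog_arm(
  commands=[4,0,-1,0,0,0,45,9,0,-2,0,0,0,45,14,0,-3,0,0,0,45,14,0,-3,0,0,0,45],
)

```text
t: 11.1
position: [0.6585, 0.0583, 0.2755]
ee_rot: [0.067, 0.998, -0.0, -0.0]
ft_force: [1.1, -1.9, 1.1]
grip_width: 0.0484
finger_force: 31.3
```

```bash
python3 - <<'E'
from p import *
s=st(); snap("scene","pics/s2.png")
m=cv2.inRange(cv2.cvtColor(cv2.imread("pics/s2.png"),cv2.COLOR_BGR2HSV),(8,120,60),(25,255,255))
n,l,q,ce=cv2.connectedComponentsWithStats(m)
for i in range(1,n):
    if 290<ce[i][0]<345 and 170<ce[i][1]<215 and q[i,4]>10: print(q[i].tolist(),ce[i])
c=cam("scene");p=topug(s["position"])[0]
print(proj(c,toW([[p[0]-.5,-26,p[2]+21.9],[p[0]-.5,26,p[2]+21.9]])).round(1).tolist())
a=cv2.imread("pics/s2.png")[130:250,240:400];cv2.imwrite("pics/c5.png",cv2.resize(a,None,fx=5,fy=5,interpolation=cv2.INTER_CUBIC))
E
```

```text
t 11.1 pug [ 59.5  -0.4 275.5] F pug [ 1.3 -1.8  1.1] w 48.4 ff 31.3
[307, 185, 20, 12, 65] [317.29230769 190.26153846]
[[302.2, 196.7], [327.2, 185.4]]
```

The pin follows; its free end sits where predicted. I'll refine the pin-to-TCP offset with the wrist camera plus the scene and top views.

```bash
python3 - <<'E'
from p import *
import pickle
s=st();c=cam("wrist");im=snap("wrist","pics/w5.png");pickle.dump(c,open("w5.pkl","wb"));t=snap("top","pics/t2.png")
sc=cv2.imread("pics/s2.png")[:,:,::-1]
p=topug(s["position"])[0]
for n,i,cc in(("w",im,c),("t",t,cam("top")),("s",sc,cam("scene"))):
    m=cv2.inRange(cv2.cvtColor(np.ascontiguousarray(i),cv2.COLOR_RGB2HSV),(8,120,60),(25,255,255))
    e=proj(cc,toW([[p[0]-.8,-26,p[2]+21.9],[p[0]-.8,26,p[2]+21.9]]))
    k,l,q,ce=cv2.connectedComponentsWithStats(m)
    print(n,e.round(1).tolist(),[(q[j].tolist(),ce[j].round(1).tolist()) for j in range(1,k) if np.linalg.norm(ce[j]-e.mean(0))<22 and q[j,4]>8])
E
```

```text
t 11.15 pug [ 59.8  -0.4 275.4] F pug [ 1.6 -1.1  0.9] w 48.3 ff 31.3
w [[265.9, 281.0], [374.6, 280.8]] [([269, 275, 102, 11, 1029], [318.9, 280.1])]
t [[348.8, 144.2], [324.4, 140.5]] [([328, 139, 18, 6, 51], [335.7, 141.9])]
s [[302.2, 196.7], [327.2, 185.4]] [([307, 185, 20, 12, 65], [317.3, 190.3])]
```

The pin offset is confirmed to about 0.5 mm: TCP + (-0.8, 0, +21.9). Carrying it over in an arc above the pivot to hover over the slot.

jog_arm(
  commands=[7,0,-0.4,0,0,0,45,13,0,-0.7,0,0,0,45,20,0,-0.5,0,0,0,45,28,0,0.3,0,0,0,45,36,0,1.2,0,0,0,45,43,0,2.3,0,0,0,45,51,0,4.5,0,0,0,45,58,0,7.5,0,0,0,45,66,0,12,0,0,0,45,73,0,18,0,0,0,45,79,0,24,0,0,0,45,85,0,30,0,0,0,45,89,0,36,0,0,0,45,92,0,42,0,0,0,45,94,0,46,0,0,0,45,94.4,0,50,0,0,0,45,94.4,0,50,0,0,0,45,94.4,0,50,0,0,0,45],
)

```text
t: 13.5
position: [0.5652, 0.071, 0.2252]
ee_rot: [0.067, 0.998, -0.0, -0.001]
ft_force: [-0.9, -3.8, -0.0]
grip_width: 0.0484
finger_force: 31.7
```

```bash
python3 - <<'E'
from p import *
import pickle
s=st();c=cam("wrist");im=snap("wrist","pics/w6.png")
p=topug(s["position"])[0]
m=cv2.inRange(cv2.cvtColor(im,cv2.COLOR_RGB2HSV),(8,120,60),(25,255,255))
e=proj(c,toW([[p[0]-.8,-26,p[2]+21.9],[p[0]-.8,26,p[2]+21.9]]))
k,l,q,ce=cv2.connectedComponentsWithStats(m)
print(e.round(1).tolist(),[(q[j].tolist(),ce[j].round(1).tolist()) for j in range(1,k) if np.linalg.norm(ce[j]-e.mean(0))<40 and q[j,4]>8])
E
```

```text
t 13.5 pug [-34.7  -0.4 225.2] F pug [-0.4 -3.8 -0. ] w 48.4 ff 31.7
[[265.8, 280.8], [374.5, 280.7]] [([269, 274, 102, 12, 1074], [318.9, 279.8])]
```

jog_arm(
  commands=[0,0,6,0,0,0,45,0,0,12,0,0,0,45,0,0,17,0,0,0,45,0,0,20,0,0,0,45,0,0,22,0,0,0,45,0,0,24,0,0,0,45,0,0,24,0,0,0,45],
)

```text
t: 14.42
position: [0.566, 0.0709, 0.2014]
ee_rot: [0.067, 0.998, -0.0, 0.0]
ft_force: [-1.8, -4.6, 0.0]
grip_width: 0.0482
finger_force: 31.7
```

```bash
python3 -c "
from p import *
st()"
```

```text
t 14.43 pug [-33.9  -0.3 201.4] F pug [-1.2 -4.8  0. ] w 48.2 ff 31.7
```

jog_arm(
  commands=[0.5,0,1,0,0,0,45,0.7,0,2,0,0,0,45,0.7,0,3,0,0,0,45,0.7,0,4,0,0,0,45],
)

```text
t: 14.92
position: [0.5663, 0.0709, 0.1983]
ee_rot: [0.067, 0.998, 0.0, 0.002]
ft_force: [1.2, -6.0, 1.0]
grip_width: 0.0481
finger_force: 31.7
```

```bash
python3 -c "
from p import *
st()"
```

```text
t 14.93 pug [-33.6  -0.3 198.3] F pug [ 2.  -5.8  1. ] w 48.1 ff 31.7
```

jog_arm(
  commands=[-0.5,0,1,0,0,0,45,-0.7,0,2,0,0,0,45,-0.7,0,3,0,0,0,45],
)

```text
t: 15.3
position: [0.567, 0.0708, 0.1952]
ee_rot: [0.067, 0.998, 0.0, 0.002]
ft_force: [1.6, -5.4, 1.3]
grip_width: 0.0483
finger_force: 31.7
```

```bash
python3 -c "
from p import *
st()"
```

```text
t 15.3 pug [-32.8  -0.3 195.2] F pug [ 2.3 -5.1  1.3] w 48.3 ff 31.7
```

jog_arm(
  commands=[-0.3,0,1,0,0,0,45,-0.6,0,2,0,0,0,45,-0.6,0,3,0,0,0,45,-0.6,0,3,0,0,0,45],
)

```text
t: 15.8
position: [0.5678, 0.0707, 0.1923]
ee_rot: [0.067, 0.998, 0.0, 0.002]
ft_force: [2.2, -6.0, 1.6]
grip_width: 0.0481
finger_force: 31.7
```

```bash
python3 -c "
from p import *
st()"
```

```text
t 15.8 pug [-32.   -0.3 192.3] F pug [ 3.  -5.7  1.6] w 48.1 ff 31.7
```

jog_arm(
  commands=[-1,0,0.5,0,0,0,45,-2,0,1,0,0,0,45,-3,0,1,0,0,0,45,-3,0,1,0,0,0,45],
)

```text
t: 16.3
position: [0.5687, 0.0705, 0.1899]
ee_rot: [0.067, 0.998, -0.0, -0.001]
ft_force: [-3.5, -4.3, -1.1]
grip_width: 0.0485
finger_force: 31.7
```

```bash
python3 -c "
from p import *
st()"
```

```text
t 16.3 pug [-31.1  -0.4 189.9] F pug [-2.8 -4.8 -1.1] w 48.5 ff 31.7
```

Post contact at pin x ≈ -31.9, as measured. I'll check the hook with a gentle lift.

jog_arm(
  commands=[-0.5,0,-1,0,0,0,45,-0.5,0,-2,0,0,0,45,-0.5,0,-3.5,0,0,0,45,-0.5,0,-5,0,0,0,45],
)

```text
t: 16.8
position: [0.5688, 0.0705, 0.1948]
ee_rot: [0.067, 0.998, -0.0, -0.001]
ft_force: [-3.3, -5.0, -1.3]
grip_width: 0.0485
finger_force: 31.7
```

```bash
python3 - <<'E'
from p import *
st();snap("wrist","pics/w7.png");c=cam("wrist")
a=cv2.imread("pics/w7.png")[200:350,220:420];cv2.imwrite("pics/c6.png",cv2.resize(a,None,fx=4,fy=4,interpolation=cv2.INTER_CUBIC))
E
```

```text
t 16.8 pug [-31.1  -0.4 194.8] F pug [-2.6 -5.4 -1.3] w 48.5 ff 31.7
```

View pics/c6.png

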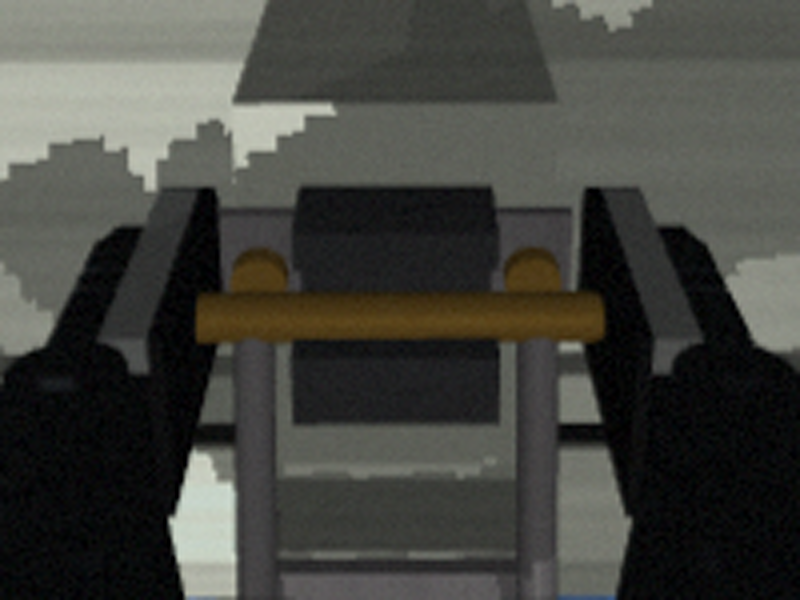

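The pin is drawn up to the keeper's nose, but the picture alone doesn't settle whether it is under it. I'll check with geometry.

```bash
python3 - <<'E'
from p import *
c=cam("wrist");s=st();p=topug(s["position"])[0]
f=lambda q:((proj(c,toW(q))-[220,200])*4).round(0).tolist()
for seat in(-31.4,-29):
    print(seat,"noseTop x0,x9",f([[seat,0,222.5],[seat+9,0,222.5]]),"noseBot x0",f([[seat,0,218.5]]),"heel top -13,-8",f([[seat-13,0,217],[seat-8,0,217]]),"heel base -13",f([[seat-13,0,205]]))
print("lug -57 edge",f([[-56,0,205]]))
print("pin",f([[p[0]-.8,0,p[2]+21.9]]),"half thickness y", f([[p[0]-.8,-24.2,p[2]+21.9],[p[0]-.8,24.2,p[2]+21.9]]))
# apply measured row -> x for keeper rows
for n,r,z in(("nose +x top",421,222.5),("nose -x top?",357,222.5),("heel -x top",235,217),("heel -x base",187,205),("lug -x",102,205)):
    print(n,topug(plane(c,[[320,200+r/4]],z/1000))[0])
# brightness profile along centre column to find the edges
g=cv2.cvtColor(cv2.imread("pics/w7.png"),cv2.COLOR_BGR2GRAY)[236:312,305:335].mean(1).round(0);print(dict(zip(range((236-200)*4,1000,4),g)))
E
```

```text
t 16.85 pug [-30.9  -0.4 195. ] F pug [-2.4 -5.  -1.3] w 48.4 ff 31.7
-31.4 noseTop x0,x9 [[400.0, 353.0], [400.0, 419.0]] noseBot x0 [[400.0, 333.0]] heel top -13,-8 [[400.0, 229.0], [400.0, 267.0]] heel base -13 [[400.0, 182.0]]
-29 noseTop x0,x9 [[400.0, 371.0], [400.0, 436.0]] noseBot x0 [[400.0, 351.0]] heel top -13,-8 [[400.0, 247.0], [400.0, 285.0]] heel base -13 [[400.0, 199.0]]
lug -57 edge [[400.0, 97.0]]
pin [[400.0, 323.0]] half thickness y [[198.0, 324.0], [603.0, 323.0]]
nose +x top [-2.210e+01 -1.000e-01  2.225e+02]
nose -x top? [-30.9  -0.  222.5]
heel -x top [-43.6  -0.  217. ]
heel -x base [-43.7  -0.  205. ]
lug -x [-55.3   0.  205. ]
{144: np.float64(95.0), 148: np.float64(95.0), 152: np.float64(95.0), 156: np.float64(95.0), 160: np.float64(95.0), 164: np.float64(95.0), 168: np.float64(95.0), 172: np.float64(95.0), 176: np.float64(95.0), 180: np.float64(89.0), 184: np.float64(61.0), 188: np.float64(19.0), 192: np.float64(19.0), 196: np.float64(20.0), 200: np.float64(20.0), 204: np.float64(18.0), 208: np.float64(19.0), 212: np.float64(20.0), 216: np.float64(21.0), 
[... 610 characters left out ...]
t64(67.0), 328: np.float64(61.0), 332: np.float64(58.0), 336: np.float64(44.0), 340: np.float64(20.0), 344: np.float64(20.0), 348: np.float64(20.0), 352: np.float64(19.0), 356: np.float64(25.0), 360: np.float64(31.0), 364: np.float64(31.0), 368: np.float64(32.0), 372: np.float64(31.0), 376: np.float64(31.0), 380: np.float64(32.0), 384: np.float64(31.0), 388: np.float64(30.0), 392: np.float64(30.0), 396: np.float64(31.0), 400: np.float64(30.0), 404: np.float64(31.0), 408: np.float64(31.0), 412: np.float64(31.0), 416: np.float64(30.0), 420: np.float64(44.0), 424: np.float64(74.0), 428: np.float64(93.0), 432: np.float64(93.0), 436: np.float64(93.0), 440: np.float64(93.0), 444: np.float64(93.0)}
```

Geometry says the pin is under the nose: keeper seat ≈ -31, pin x ≈ -32, which it could not reach outside. I'll lift 2 mm more to confirm by feel.

jog_arm(
  commands=[0,0,-1,0,0,0,45,0,0,-2,0,0,0,45,0,0,-2,0,0,0,45],
)

```text
t: 17.23
position: [0.5688, 0.0705, 0.1958]
ee_rot: [0.068, 0.998, -0.0, -0.002]
ft_force: [-1.9, -4.5, -6.5]
grip_width: 0.0481
finger_force: 32.1
```

```bash
python3 -c "
from p import *
st()"
```

```text
t 17.23 pug [-31.1  -0.4 195.8] F pug [-1.2 -4.8 -6.5] w 48.1 ff 32.1
```

The nose resists the lift (-6.5 N), so the pin is hooked. I'll lower slightly, release, rise and close the fingers.

jog_arm(
  commands=[0,0,2,0,0,0,45,0,0,4,0,0,0,45,0,0,5,0,0,0,60,0,0,5,0,0,0,75,0,0,5,0,0,0,85,0,0,5,0,0,0,85,0,0,-30,0,0,0,85,0,0,-80,0,0,0,85,0,0,-110,0,0,0,40,0,0,-110,0,0,0,0,0,0,-110,0,0,0,0,0,0,-110,0,0,0,0],
)

```text
t: 18.73
position: [0.5693, 0.0704, 0.306]
ee_rot: [0.067, 0.998, -0.0, -0.001]
ft_force: [-0.4, 0.7, 0.0]
grip_width: 0.0116
finger_force: 0.0
```

```bash
python3 - <<'E'
from p import *
s=st()
i=snap("scene","pics/s3.png");t=snap("top","pics/t3.png");w=snap("wrist","pics/w8.png")
for n,k in(("scene",i),("top",t),("wrist",w)):
    h=cv2.cvtColor(k,cv2.COLOR_RGB2HSV)
    m=cv2.inRange(h,(0,150,60),(6,255,255))|cv2.inRange(h,(174,150,60),(180,255,255))
    c=cam(n)
    P=proj(c,toW([49.3,0,279]))[0]
    q,l,st_,ce=cv2.connectedComponentsWithStats(m)
    print(n,P.round(1),[(st_[j].tolist(),ce[j].round(1).tolist()) for j in range(1,q) if np.linalg.norm(ce[j]-P)<60 and st_[j,4]>8])
a=cv2.imread("pics/s3.png")[150:250,240:373];b=cv2.imread("pics/w8.png")[200:350,220:420]
cv2.imwrite("pics/c7.png",np.hstack([cv2.resize(a,(400,300),interpolation=cv2.INTER_CUBIC),cv2.resize(b,(400,300))]))
E
```

```text
t 18.73 pug [-30.6  -0.4 306. ] F pug [-0.5  0.7  0. ] w 11.6 ff 0.0
scene [312. 195.] [([304, 187, 17, 18, 181], [311.9, 195.5])]
top [335.4 149.3] []
wrist [320.2 338.2] [([313, 325, 14, 31, 321], [319.4, 341.2])]
```

View pics/c7.png

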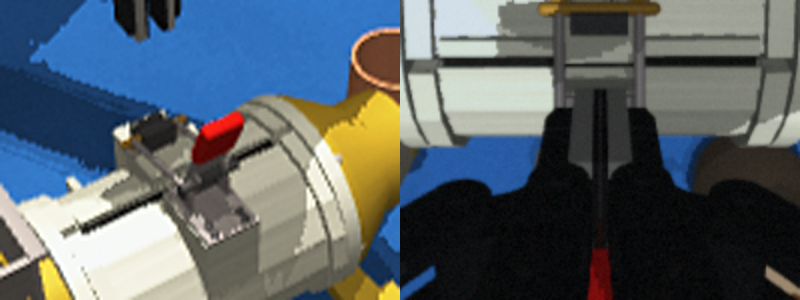

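The lever stands at about 1.13 rad, as predicted, with the pin hooked in the keeper. I'll bring the closed fingertips to the grip and begin pressing.

jog_arm(
  commands=[-30,0,5,0,0,0,0,-55,0,20,0,0,0,0,-60,0,25,0,0,0,0,-65,0,26,0,0,0,0,-70,0,26,0,0,0,0,-74,0,27,0,0,0,0,-78,0,28,0,0,0,0,-82,0,30,0,0,0,0],
)

```text
t: 19.88
position: [0.6509, 0.0595, 0.2774]
ee_rot: [0.067, 0.998, 0.0, -0.0]
ft_force: [-2.8, 0.3, 0.1]
grip_width: 0.0
finger_force: 1.6
```

```bash
python3 -c "
from p import *
st()"
```

```text
t 19.88 pug [ 51.8  -0.3 277.4] F pug [-2.9 -0.   0.1] w 0.0 ff 1.6
```

jog_arm(
  commands=[-4,0,3,0,0,0,0,-8,0,6.5,0,0,0,0,-12,0,10,0,0,0,0,-16,0,14.5,0,0,0,0],
)

```text
t: 20.38
position: [0.6683, 0.0572, 0.2641]
ee_rot: [0.067, 0.998, 0.0, 0.002]
ft_force: [0.4, 0.4, 5.7]
grip_width: 0.0003
finger_force: 2.2
```

```bash
python3 -c "
from p import *
st()"
```

```text
t 20.38 pug [ 69.3  -0.3 264.1] F pug [0.4 0.4 5.7] w 0.3 ff 2.2
```

jog_arm(
  commands=[-2.5,0,4,0,0,0,0,-5,0,8,0,0,0,0,-7,0,12,0,0,0,0],
)

```text
t: 20.75
position: [0.6747, 0.0561, 0.2513]
ee_rot: [0.068, 0.998, 0.0, 0.001]
ft_force: [1.0, -0.6, 4.4]
grip_width: 0.0003
finger_force: 1.6
```

```bash
python3 -c "
from p import *
st()"
```

```text
t 20.75 pug [ 75.9  -0.4 251.3] F pug [ 1.1 -0.5  4.4] w 0.3 ff 1.6
```

jog_arm(
  commands=[-2,0,3,0,0,0,0,-3.5,0,6,0,0,0,0,-5,0,9,0,0,0,0],
)

```text
t: 21.12
position: [0.6786, 0.0557, 0.2411]
ee_rot: [0.067, 0.998, -0.0, -0.0]
ft_force: [0.5, -0.5, 1.6]
grip_width: 0.0002
finger_force: 0.7
```

```bash
python3 -c "
from p import *
st()"
```

```text
t 21.12 pug [ 79.8  -0.4 241.1] F pug [ 0.6 -0.5  1.6] w 0.2 ff 0.7
```

jog_arm(
  commands=[-1,0,3,0,0,0,0,-2,0,6,0,0,0,0,-3,0,9,0,0,0,0,-3,0,11,0,0,0,0],
)

```text
t: 21.62
position: [0.6815, 0.0553, 0.2301]
ee_rot: [0.067, 0.998, -0.0, -0.001]
ft_force: [-0.7, -0.2, -0.3]
grip_width: -0.0001
finger_force: 0.0
```

```bash
python3 -c "
from p import *
st()"
```

```text
t 21.62 pug [ 82.6  -0.3 230.1] F pug [-0.7 -0.3 -0.3] w -0.1 ff 0.0
```

jog_arm(
  commands=[0,0,1,0,0,0,0,0,0,2,0,0,0,0,0,0,3.5,0,0,0,0,0,0,3.5,0,0,0,0],
)

```text
t: 22.12
position: [0.6817, 0.0553, 0.2281]
ee_rot: [0.067, 0.998, 0.0, 0.001]
ft_force: [-1.9, 0.5, 3.5]
grip_width: -0.0001
finger_force: 1.9
```

```bash
python3 -c "
from p import *
st()"
```

```text
t 22.12 pug [ 82.9  -0.3 228.1] F pug [-2.   0.2  3.5] w -0.1 ff 1.9
```

The stop is met at z 228.1, which is exactly flat. I'll lift clear and measure pin and lever from two wrist positions.

jog_arm(
  commands=[0,0,-30,0,0,0,0,20,0,-80,0,0,0,0,60,0,-110,0,0,0,30,100,0,-110,0,0,0,60,100,0,-110,0,0,0,85,100,0,-110,0,0,0,85,100,0,-110,0,0,0,85],
)

```text
t: 23.0
position: [0.5833, 0.0687, 0.3365]
ee_rot: [0.068, 0.998, -0.0, -0.0]
ft_force: [-0.1, 0.0, -0.0]
grip_width: 0.0849
finger_force: 0.0
```

```bash
cat > pin.py <<'E'
from p import *
import pickle,sys
def pinpx(f,c):
    h=cv2.cvtColor(cv2.imread(f),cv2.COLOR_BGR2HSV);m=cv2.inRange(h,(8,120,60),(25,255,255))
    P=proj(c,toW([-31.5,0,214]))[0];q,l,s,ce=cv2.connectedComponentsWithStats(m)
    L=[j for j in range(1,q) if np.linalg.norm(ce[j]-P)<25 and s[j,4]>8]
    print(P.round(1),[(s[j].tolist(),ce[j].round(1).tolist()) for j in L])
    r=cv2.inRange(h,(0,150,60),(6,255,255))|cv2.inRange(h,(174,150,60),(180,255,255));q,l,s,ce=cv2.connectedComponentsWithStats(r)
    P=proj(c,toW([93,0,228]))[0];print("red exp",P.round(1),[(s[j].tolist(),ce[j].round(1).tolist()) for j in range(1,q) if np.linalg.norm(ce[j]-P)<60 and s[j,4]>20])
st();c=cam("wrist");f=sys.argv[1];snap("wrist",f"pics/{f}.png");pickle.dump(c,open(f"{f}.pkl","wb"));pinpx(f"pics/{f}.png",c)
E
python3 pin.py w9; python3 - <<'E'
from p import *
i=snap("scene","pics/s4.png");h=cv2.cvtColor(i,cv2.COLOR_RGB2HSV);c=cam("scene")
r=cv2.inRange(h,(0,150,60),(6,255,255))|cv2.inRange(h,(174,150,60),(180,255,255));q,l,s,ce=cv2.connectedComponentsWithStats(r)
print(proj(c,toW([[93,0,228],[-31.5,-20,214],[-31.5,20,214]])).round(1).tolist(),[(s[j].tolist(),ce[j].round(1).tolist()) for j in range(1,q) if s[j,4]>20 and abs(ce[j][0]-320)<30])
E
```

```text
t 23.0 pug [-1.650e+01 -2.000e-01  3.365e+02] F pug [-0.1  0.  -0. ] w 84.9 ff 0.0
[319.8 179.4] [([292, 178, 55, 12, 300], [318.6, 184.3])]
red exp [320.  301.8] [([306, 281, 28, 35, 876], [319.5, 298.7])]
[[324.9, 228.8], [282.5, 197.2], [299.5, 189.7]] [([313, 220, 23, 21, 285], [324.3, 229.9])]
```

jog_arm(
  commands=[40,0,15,0,0,0,85,85,0,35,0,0,0,85,85,0,35,0,0,0,85,85,0,35,0,0,0,85],
)

```text
t: 23.6
position: [0.4991, 0.0802, 0.3028]
ee_rot: [0.067, 0.998, 0.0, 0.001]
ft_force: [-0.0, 0.4, -0.3]
grip_width: 0.0849
finger_force: 0.0
```

```bash
python3 pin.py w10; python3 - <<'E'
from p import *
import pickle
# lug -x top edge and keeper +x edge along centre columns, before(w3) and after(w10)
for f in("w3","w10"):
    c=pickle.load(open(f+".pkl","rb"));g=cv2.cvtColor(cv2.imread(f"pics/{f}.png"),cv2.COLOR_BGR2GRAY).astype(float)
    for n,x,z in(("lug",-55.8,205),("keeper+x",-22.2,222.5),("heel base",-44,205)):
        u,v=proj(c,toW([x,0,z]))[0];w=g[int(v)-7:int(v)+8,int(u)-12:int(u)+13].mean(1);d=np.abs(np.diff(w));k=d.argmax()
        a=d[max(k-1,0):k+2];k2=(np.arange(max(k-1,0),max(k-1,0)+len(a))*a).sum()/a.sum();r=int(v)-7+k2+.5
        print(f,n,"x",topug(plane(c,[[u,r]],z/1000))[0][0],"strength",d.max().round())
E
```

```text
t 23.6 pug [-1.014e+02 -1.000e-01  3.028e+02] F pug [-0.1  0.4 -0.3] w 84.9 ff 0.0
[319.7 278.7] [([291, 276, 56, 15, 380], [318.2, 284.5])]
red exp [319.9 394.3] []
w3 lug x -55.4 strength 39.0
w3 keeper+x x -22.3 strength 70.0
w3 heel base x -44.4 strength 72.0
w10 lug x -49.7 strength 36.0
w10 keeper+x x -16.5 strength 73.0
w10 heel base x -38.9 strength 72.0
```

After latching:

- **Pin:** at about x -25.5, which matches 46 - 72 mm with the lever flat.
- **Shell:** drawn about 5.7 mm into the gasket (about -0.036 rad).
- **Lever:** on its stop.
- **Robot:** clear.

Handing in.

```bash
python3 -c "
from h import *
print(ctrl.hand_in())"
```

```text
the job is handed in; nothing more can be done
None
```

I handed the job in at about 24 s: barrel shut on the gasket, pin under the keeper's hook, lever flat on its stop, robot clear. The verdict was not shown; all forces I read at the wrist stayed below about 17 N.

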